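Index the square vial to the reader and start the analyser

TASK

Swing the analyser's clear guard up and over until it stays open on its own, then turn the carousel inside the shorter way round until the square vial stands at the read point, in line with the pointer on the central post. Shut the guard again and press the start key on the small pad; leave the vials standing in their cups and everything else where it is.

Things in the scene. Friction and masses are not known exactly. Their poses are not given: they have to be found in the camera images.
- analyser: White bench analyser, fixed: housing 210 x 210 mm, 46 mm high. Origin: centre of its underside, under the carousel's axis; x points from its front (robot side) to its hinge side (two cheeks up to 132 mm), z up. A steel post (18 mm across) rises on the axis to 112 mm; its bar pointer points to the front (-x), ending 22 mm from the axis. Two small steel lugs on the front edge (up to 58 mm) frame the same line.
- carousel: Grey horizontal rotor 184 mm across on the analyser, turning endlessly both ways about its z axis (up) with light friction; stays where left. Origin on the axis, 50 mm above the analyser's underside; deck 10 mm above the origin. Six black cups, 29 mm across outside, 18 mm high above the deck, stand at radius 47 mm, at 0, 60, 120, 180, 240, 300 degrees in its own frame.
- carousel_peg (a point): Centre of the top of one of the carousel's six equal bare steel pegs: 12 mm across, 42 mm high above the deck (tops 102 mm above the table), at radius 83 mm midway between the cups: 30 (this one), 90, 150, 210, 270, 330 degrees in the carousel's frame. Push any peg sideways to turn the rotor; about 1 N is enough.
- square_vial: The only square vial: white, 28 x 28 mm, 50 mm tall, smaller square grey cap, standing loose by a round foot 22 mm across in one of the carousel's cups. Origin: centre of its underside, 13 mm above the origin of the carousel.
- round_vial1: Round white vial, 22 mm across, 50 mm tall with a narrow 14 mm round grey cap, standing loose in a cup of the carousel. Origin: centre of its underside.
- round_vial2: Another like round_vial1, in another cup.
- round_vial3: Another like round_vial1, in another cup.
- round_vial4: Another like round_vial1, in another cup.
- read_point (a point): The read point, fixed on the analyser: 47 mm in front (-x) of the carousel's axis, on the pointer's line, 63 mm above the analyser's underside. A vial is there when its underside centre is at this point.
- guard (a joint): Angle of the clear guard: 0 is shut (level over the carousel), grows as its front swings up and over towards +x of the analyser; balance point about 1.57, rests by itself against its stop at 1.75. Below the balance it falls shut, softly damped. 250 g.
- guard_bar (a point): Middle of the guard's bail handle: a round steel bar 10 mm thick, 84 mm free length, along the analyser's y, in the guard's plane 195 mm from the hinge line. When shut it is 125 mm above the table, 100 mm in front (-x) of the carousel's axis, with 34 mm of free gap to the guard's front edge, so fingers can straddle it from above.
- guard_hinge (a point): Middle of the guard's hinge line, which runs along the analyser's y: 95 mm behind (+x) the carousel's axis, 125 mm above the table. The guard is 190 mm wide.
- start_key (a joint): Travel of the start key, m: 0 is up, 0.006 fully down (spring, 4 N); counts as pressed beyond 0.004.
- start_key_top (a point): Centre of the top of the start key, a round grey push button 32 mm across, on the small white pad (100 x 80 x 35 mm, fixed) that stands on the table beside the analyser. Pressed straight down.
- gel_bottle: Bystander: clear bottle, 52 mm across, 130 mm tall. Origin: centre of its underside.
- marker: Bystander: black pen lying down, 12 mm thick, 130 mm long. Origin: at its middle.
- tape_roll: Bystander: roll of paper tape lying flat, 68 mm across, 19 mm high. Origin: centre of its underside.
- swab_pot: Bystander: open steel pot, 64 mm across, 70 mm tall. Origin: centre of its underside.
- kidney_tray: Bystander: open steel tray, 130 x 90 x 25 mm. Origin: centre of its underside.
- sample_jar: Bystander: small clear jar, 48 mm across, 60 mm tall. Origin: centre of its underside.
Things that resemble listed ones, but are neither listed nor needed, are in the scene too. What is shaped like the part that bears start_key but green is not meant.

How it is judged:
On the way, in this order (a step that is already met when the one before it is completed fails the run):
1. the guard stands open past its balance point by itself, untouched (value of joint guard above 1.66 rad and contact force between each of the fingers, the arm and guard below 0.3 N), for 0.4 s.
2. with the guard still open, the square vial is at the read point and the carousel rests (value of joint guard above 1.66 rad and horizontal distance between square_vial and read_point below 0.008 m and angular speed of carousel below 0.1 rad/s), for 0.3 s.
3. the guard is shut with the square vial still at the read point (value of joint guard below 0.06 rad and horizontal distance between square_vial and read_point below 0.008 m), for 0.2 s.
4. the start key is pressed with the guard shut (value of joint start_key above 0.004 m and value of joint guard below 0.06 rad), for 0.04 s.
At the end, for the whole second after the job is handed in: The guard is shut (below 0.06 rad), the start key is up again, the carousel is at rest and the square vial stands upright in its cup within 8 mm of the read point (all of step 3 and value of joint start_key below 0.002 m and angle between square_vial's own z axis and vertical below 0.15 rad and angular speed of carousel below 0.1 rad/s); the robot touches nothing.
It fails at once if the carousel is turned the long way: the square vial passes the far side, opposite the read point (x of square_vial in the frame of analyser above 0.0445 m).
It fails at once if a vial is lifted by 10 mm or tipped in its cup (z of any of square_vial, round_vial1, round_vial2, round_vial3, round_vial4 in the frame of carousel above 0.023 m or angle between any of square_vial, round_vial1, round_vial2, round_vial3, round_vial4's own z axis and vertical above 0.4 rad).
It fails at once if a bystander is shifted by more than 40 mm or tipped over (distance of any of gel_bottle, marker, tape_roll, swab_pot, kidney_tray, sample_jar from where it was at the start of the episode above 0.04 m or angle between any of gel_bottle, tape_roll, swab_pot, kidney_tray, sample_jar's own z axis and vertical above 0.6 rad).
It also fails if it takes over 72 s, if anything falls off the work surface, if the arm or the gripper's body presses on something with over 40 N, if the wrist force passes 120 N, or if a joint passes its speed limit or range.

ROBOT

A 6-joint arm with a two-finger parallel gripper is mounted at the origin on the work surface. World frame = base frame: x ahead of the robot, y to its left, z up, the work surface at z = 0. Lengths are in m, angles in rad, forces in N, time in s.
With the tool pointing down it reaches from about 0.25 to 0.775 m from the base axis. Payload 4 kg.
Tool frame: the origin (TCP) lies on the centre line of the jaws, within the pads' length; the fingertips stand 8 mm ahead of it and the grasp point (between the pads) lies 11 mm behind it; z points along the fingers, y is the direction in which the jaws open and shut (so a half turn about z gives the same grasp; the last joint's range is limited). The gripper opens to 94 mm and grips with 3 to 60 N. Pads are 16 mm wide; open, the fingers measure 119 mm over their backs; the gripper's body (75 mm by 177 mm) begins 78 mm behind the grasp point.
Start: joints at [-1.421, 0.087, 1.371, -0, 1.684, -0.103], TCP at [0.138, -0.533, 0.214] pointing down, gripper open.
Joint ranges: [-3.1, 3.1], [-0.76, 2.03], [0.27, 2.55], [-1.08, 4.22], [0.17, 2.65], [-2.57, 2.57]. Speed limits (rad/s): [2.79, 2.79, 3.14, 3.14, 3.14, 3.14].

INTERFACE

Orientations are given as [roll, pitch, yaw] about the fixed x, y, z axes, in that order (R = Rz(yaw) Ry(pitch) Rx(roll)).
In Python, from bench import robot gives the robot as it stands.
- The arm moves only by the shell command python3 -m crank 'ROWS' [OPENING]. ROWS is JSON, a list of rows, each a list of 4 numbers: the shift along the tool's x, y, z scaled (see below), then the turn about the tool's z scaled (see below). A call has exactly 10 rows; each row shifts and turns the commanded pose from where the row before left it, along the tool's axes as they then stand; what a row does not reach is not made up. The controller multiplies each number of a shift by 0.2 m and each number of a turn by pi/2 rad. A row lasts 1/8 s, in which the tool goes at most 62.5 mm and 10.7 degrees, less where a joint would pass 70% of its speed; a pose out of reach is approached as far as the arm can. A call with a number of a shift or a turn outside -1 to 1 is refused whole. A call with a gripper value outside its range is refused whole. OPENING is the gripper command: -1 is fully open, 1 is shut, values between are in proportion, set as the call begins (- or left out, the last holds). The fingers move at their own pace and stop on an object; the grip force is fixed at half the most. Time passes only in rows, so rows that do not move let the fingers close, or fill a call up. It gives the time, the measured TCP pose, the force and the opening at its end, in the units of the state.
- robot.get_obs(): the state, without advancing time (a new reading comes with each control period).
- robot.snapshot(name): name is "scene" or "top"; returns (picture, depth): 420x560x3 uint8, red, green, blue; 420x560 float32, m along the optical axis (not along the pixel's ray), 0 where there is no reading.
- robot.camera_params(name): a dict with "fx", "fy", "cx", "cy" (pixels), "world_from_camera" (4x4, takes a point from camera to world coordinates). Camera axes: x right, y down, z forward; pixel columns grow to the right and rows downward; lengths in m; the calibration is good to about 2 mm. A picture is of the moment at which its call begins. camera_params takes no time and is no camera call.
- robot.close_job(): hands the job in, once; it reports no verdict.
The state is a dict: "time": time; "joint_positions": joint angles; "qvel": joint speeds; "joint_torque": joint torques, N m; "tool_pos": TCP position; "ee_rot": TCP orientation; "wrist_force": force on the tool from outside, world axes, zero at the start; "wrist_torque": the same for the moment, N m; "width": finger opening in m.
Only numpy, scipy, OpenCV 4.12 (cv2) and the standard library are available. Lean on these libraries where they do the work, as an engineer would, in place of code of your own. Each camera call takes 0.05 s, during which the arm holds its last target.

## Working session

There is one attempt and no reset: what is moved stays moved. The work goes in short steps, Python scripts to look and compute and a shell command to move; the robot and the scene stay as the last step left them, time stands still between calls to the robot, and variables do not carry over. Pictures are saved under pics/ and viewed, and the job is handed in when it is done.

```bash
ls; mkdir -p pics; python3 - <<'E'
from bench import robot
import cv2,numpy as np
for n in("scene","top"):
    p,d=robot.snapshot(n); cv2.imwrite(f"pics/{n}0.png",p[:,:,::-1]); np.savez(f"pics/{n}0.npz",p=p,d=d)
    c=robot.camera_params(n);print(n,c)
print(robot.get_obs())
E
```

```text
pics
scene {'fx': 458.6891877929111, 'fy': 458.6891877929111, 'cx': 283.4222518852032, 'cy': 208.4938430651007, 'world_from_camera': array([[ 0.18791283,  0.77557755, -0.60263442,  1.31455469],
       [ 0.98215315, -0.15337514,  0.10886345, -0.19157681],
       [-0.00799709, -0.61233613, -0.79055709,  1.14217526],
       [ 0.        ,  0.        ,  0.        ,  1.        ]])}
top {'fx': 507.4028337221047, 'fy': 507.4028337221047, 'cx': 278.21804026873366, 'cy': 212.80827638688754, 'world_from_camera': array([[-0.00625735, -0.9932558 ,  0.11577464,  0.35892747],
       [-0.99972459,  0.00359495, -0.02319096, -0.05458945],
       [ 0.02261835, -0.11588787, -0.99300474,  1.39730362],
       [ 0.        ,  0.        ,  0.        ,  1.        ]])}
{'time': 0.1, 'joint_positions': array([-1.42107309e+00,  8.78859622e-02,  1.37206806e+00, -1.26911851e-05,
        1.68362433e+00, -1.03104527e-01]), 'qvel': array([-0.00110679, -0.00067075, -0.0028262 ,  0.0002223 , -0.00016773,
        0.00048969]), 'joint_torque': array([ 1.93194464e-03, -3.41253304e+01, -3.03301656e+01,  7.19885551e-02,
        3.04621970e-02, -9.24843152e-05]), 'tool_pos': array([ 0.13749603, -0.53204427,  0.21243635]), 'ee_rot': array([-3.13961621e+00, -1.91825166e-04,  2.52826159e-01]), 'wrist_force': array([-0.47483848,  0.23862891, -0.12996822]), 'wrist_torque': array([ 0.03548401, -0.00714051, -0.00460481]), 'width': 0.09404916268483446}
```

View pics/scene0.png

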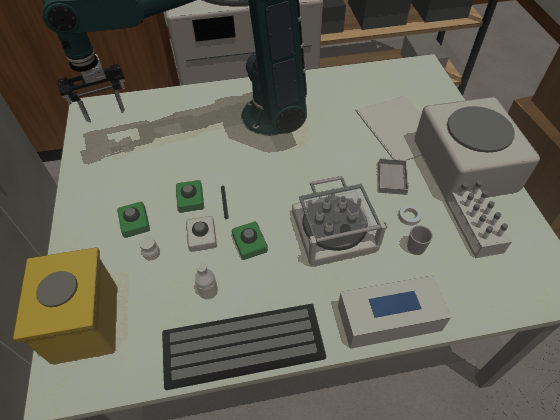

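View pics/top0.png

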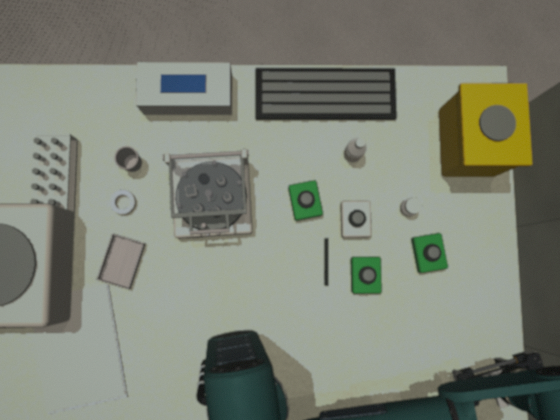

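The scene view shows the analyser around (337,222) and the white pad at (200,232). In the top view the analyser is at (210,195) and the white pad at (357,218), with the green decoys around it. I'll zoom in next.

```bash
python3 - <<'E'
import cv2
t=cv2.imread("pics/top0.png")[140:250,150:270]; s=cv2.imread("pics/scene0.png")[165:265,280:395]
cv2.imwrite("pics/tz.png",cv2.resize(t,None,fx=5,fy=5,interpolation=cv2.INTER_CUBIC))
cv2.imwrite("pics/sz.png",cv2.resize(s,None,fx=5,fy=5,interpolation=cv2.INTER_CUBIC))
E
```

```text
(no output)
```

View pics/tz.png

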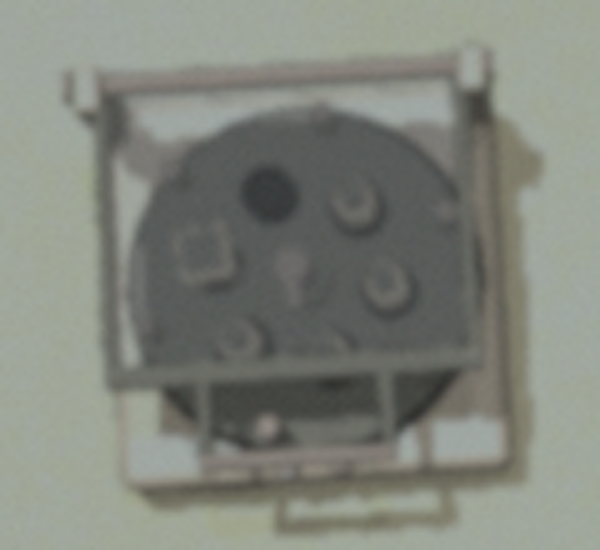

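View pics/sz.png

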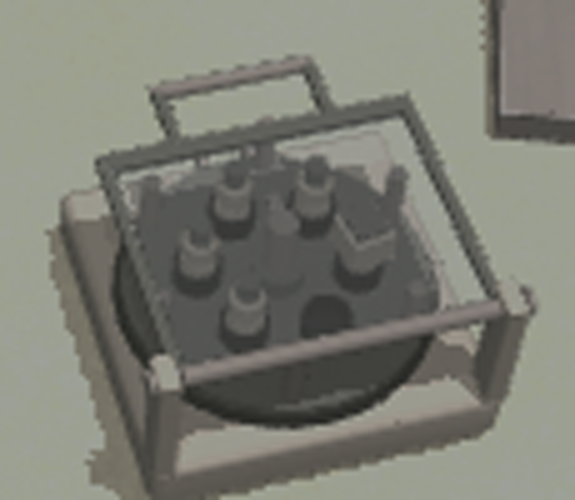

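```bash
cat > h.py <<'E'
import numpy as np
from bench import robot
C={n:robot.camera_params(n) for n in("scene","top")}
def ray(n,u,v):
    c=C[n];d=np.array([(u-c["cx"])/c["fx"],(v-c["cy"])/c["fy"],1.]);W=c["world_from_camera"]
    return W[:3,3],W[:3,:3]@d
def onz(n,u,v,z):
    o,d=ray(n,u,v);return o+d*(z-o[2])/d[2]
def tri(a,b):
    o1,d1=ray("top",*a);o2,d2=ray("scene",*b)
    d1/=np.linalg.norm(d1);d2/=np.linalg.norm(d2)
    A=np.stack([d1,-d2],1);s=np.linalg.lstsq(A,o2-o1,rcond=None)[0]
    p,q=o1+s[0]*d1,o2+s[1]*d2
    return (p+q)/2,np.linalg.norm(p-q)
def proj(n,P):
    c=C[n];W=c["world_from_camera"];p=W[:3,:3].T@(np.asarray(P)-W[:3,3]);return c["fx"]*p[0]/p[2]+c["cx"],c["fy"]*p[1]/p[2]+c["cy"]
tz=lambda x,y:((x+.5)/5-.5+150,(y+.5)/5-.5+140)
sz=lambda x,y:((x+.5)/5-.5+280,(y+.5)/5-.5+165)
E
python3 - <<'E'
from h import *
np.set_printoptions(precision=4,suppress=True)
for nm,a,b in[("barL",(204,458),(308,62)),("barR",(398,452),(155,92)),("post",(293,256),(283,212)),("hingeR",(472,65),(165,372)),("hingeL",(88,85),(515,298)),("gfL",(113,380),(407,100)),("gfR",(475,358),(104,160))]:
    print(nm,*tri(tz(*a),sz(*b)))
print("corners z.046",[onz("top",*tz(*p),.046)[:2] for p in[(130,480),(508,462)]])
print("post .112",onz("top",*tz(293,256),.112), "tip",onz("top",*tz(293,302),.108))
print("sq .113",onz("top",*tz(203,253),.113), onz("scene",*sz(365,235),.108))
for p in[(240,338),(335,350),(388,287),(356,203)]: print("rv",onz("top",*tz(*p),.113)[:2])
print("empty",onz("top",*tz(270,193),.078)[:2])
for p in[(267,427),(448,212),(320,112)]: print("peg",onz("top",*tz(*p),.102)[:2])
# pad key
p=np.load("pics/top0.npz");q=np.load("pics/scene0.npz")
import cv2
for n,z,(x0,y0,x1,y1) in(("top",p,(335,195,380,242)),("scene",q,(180,210,222,255))):
    im=cv2.cvtColor(z["p"],cv2.COLOR_RGB2GRAY)[y0:y1,x0:x1]
    cv2.imwrite(f"pics/{n}k.png",cv2.resize(z["p"][y0:y1,x0:x1,::-1],None,fx=8,fy=8,interpolation=cv2.INTER_CUBIC))
E
```

```text
barL [0.4614 0.1358 0.1307] 0.0013412207152719354
barR [0.4644 0.0412 0.1284] 0.004823019105725065
post [0.5639 0.0934 0.1267] 0.002104975632633517
hingeR [0.6607 0.0028 0.1335] 0.001990399314736588
hingeL [0.6508 0.1978 0.1342] 0.0043474137429753
gfL [0.501  0.183  0.1307] 0.003932553707735416
gfR [0.5111 0.0016 0.1313] 0.0028423825974044693
corners z.046 [array([0.4565, 0.1868]), array([ 0.4652, -0.0138])]
post .112 [0.5661 0.094  0.112 ] tip [0.5429 0.0943 0.108 ]
sq .113 [0.5676 0.1397 0.113 ] [0.5752 0.141  0.108 ]
rv [0.5238 0.1204]
rv [0.5174 0.0721]
rv [0.5498 0.0454]
rv [0.5933 0.062 ]
empty [0.6051 0.1104]
peg [0.4793 0.1076]
peg [0.5905 0.0155]
peg [0.6432 0.082 ]
```

View pics/topk.png

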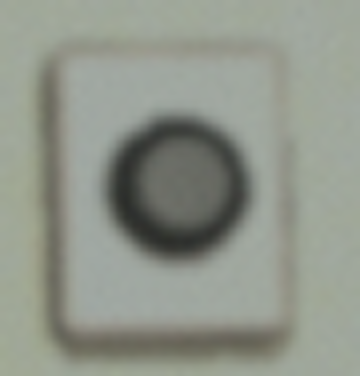

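View pics/scenek.png

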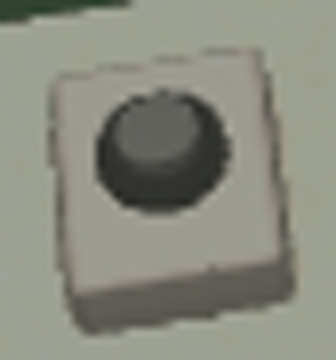

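Two views put the bar's top edge at z≈0.130, which agrees with a centre at 0.125. The bar's middle is at about (0.463, 0.089) and the analyser's yaw is about 0.047. The rotor has to turn about +100° (counter-clockwise). I'll travel over first.

```bash
python3 -m crank '[[0.18,-0.2,0,0],[0.18,-0.2,0,0],[0.18,-0.2,0,0],[0.18,-0.2,0,0],[0.18,-0.2,0,0],[0.18,-0.2,0,0],[0.18,-0.2,0,0],[0.18,-0.2,0,0],[0.18,-0.2,0,0],[0.18,-0.2,0,0]]' 0.4
python3 - <<'E'
from h import *
np.set_printoptions(precision=4,suppress=True)
K=lambda x,y,u,v:((x+.5)/8-.5+u,(y+.5)/8-.5+v)
a=K(182,183,335,195);b=K(158,130,180,210)
print(tri(a,b))
print([onz("top",*K(x,y,335,195),.035)[:2] for x,y in((60,48),(283,48),(290,330),(60,335))])
E
```

```text
time: 1.35
tool_pos: [0.3864, -0.0535, 0.2132]
ee_rot: [3.141, -0.0, 0.253]
wrist_force: [0.1, -0.9, -0.9]
width: 0.0281
(array([ 0.5021, -0.2957,  0.0569]), np.float64(0.0023062325682403546))
[array([ 0.5507, -0.2603]), array([ 0.5504, -0.3364]), array([ 0.4543, -0.3361]), array([ 0.453 , -0.2582])]
```

```bash
python3 -m crank '[[0.18,-0.2,0,0],[0.18,-0.2,0,0],[0.18,-0.19,0,0],[0,0,0,-0.11],[0,0,0,-0.11],[0,0,0,-0.11],[0,0,0,-0.11],[0,0,0,-0.11],[0,0,0,-0.11],[0,0,0,-0.11]]'
python3 - <<'E'
from h import *
import cv2
print(robot.get_obs()["tool_pos"],robot.get_obs()["ee_rot"])
for n in("scene","top"):
    p,d=robot.snapshot(n); x,y=(280,120) if n=="scene" else (140,130)
    cv2.imwrite(f"pics/{n}1.png",cv2.resize(p[y:y+140,x:x+150,::-1],None,fx=4,fy=4,interpolation=cv2.INTER_CUBIC))
E
```

```text
time: 2.6
tool_pos: [0.4608, 0.086, 0.2128]
ee_rot: [-3.14, 0.0, 1.468]
wrist_force: [0.9, -0.2, -0.4]
width: 0.0283
[0.46078657 0.08602978 0.21283822] [-3.14039834e+00  3.09715027e-04  1.46804055e+00]
```

View pics/scene1.png

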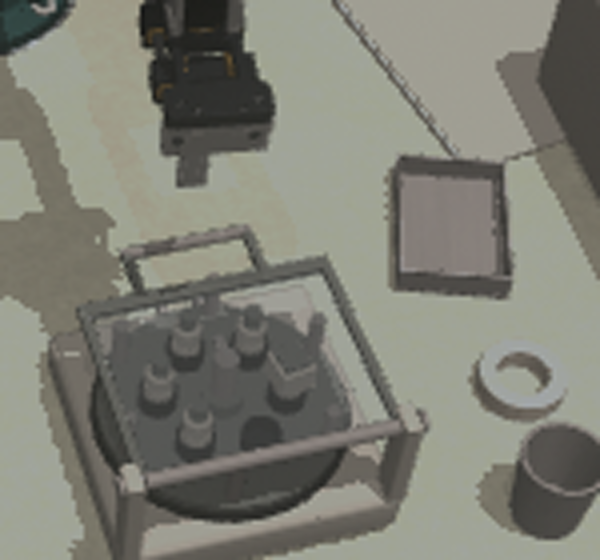

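View pics/top1.png

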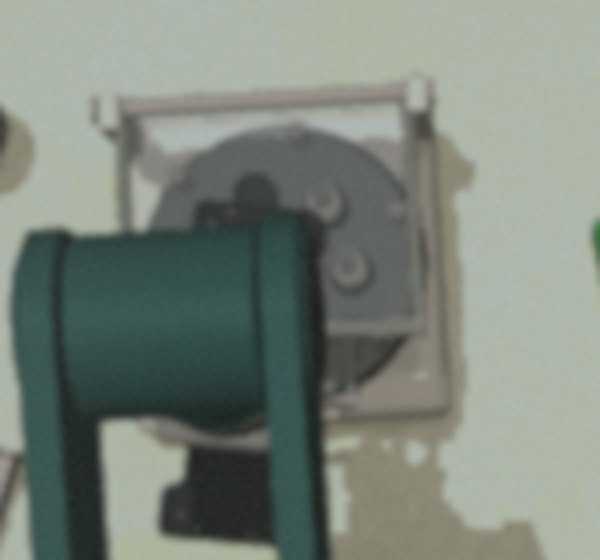

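```bash
python3 -m crank '[[0.015,0.01,0,-0.096],[0,0,0.1,0],[0,0,0.1,0],[0,0,0.1,0],[0,0,0.02,0],[0,0,0,0],[0,0,0,0],[0,0,0,0],[0,0,0,0],[0,0,0,0]]'
python3 - <<'E'
from h import *
import cv2
o=robot.get_obs();print(o["tool_pos"],o["ee_rot"])
p,d=robot.snapshot("scene"); x,y=(290,130)
cv2.imwrite(f"pics/scene2.png",cv2.resize(p[y:y+100,x:x+110,::-1],None,fx=6,fy=6,interpolation=cv2.INTER_CUBIC))
pr=lambda P:[(a-b)*6 for a,b in zip(proj("scene",P),(x,y))]
print("tip mid",pr(o["tool_pos"]-[0,0,.008]),"bar",pr([.463,.0885,.125]))
E
```

```text
time: 3.95
tool_pos: [0.4635, 0.0888, 0.1497]
ee_rot: [3.141, 0.0, 1.613]
wrist_force: [-0.3, -0.4, -0.1]
width: 0.0282
[0.46354208 0.08881704 0.14966219] [3.14121640e+00 9.70971034e-05 1.61303510e+00]
tip mid [np.float64(215.20615092269134), np.float64(284.54696018428274)] bar [np.float64(212.09023141700982), np.float64(306.4837423846784)]
```

View pics/scene2.png

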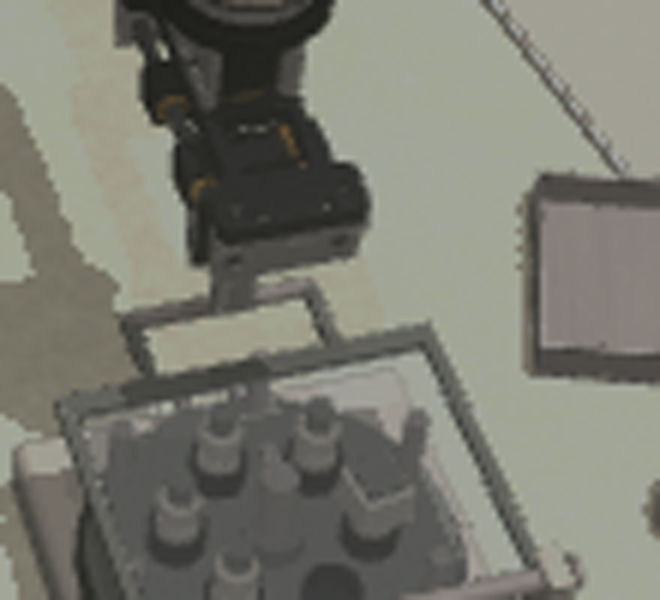

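The near finger's tip is at about (230,305), in front of the bar's centre at (215,302), and that fits. I'll go down and close on the bar.

```bash
python3 -m crank '[[0,0,0.08,0],[0,0,0.075,0],[0,0,0,0],[0,0,0,0],[0,0,0,0],[0,0,0,0],[0,0,0,0],[0,0,0,0],[0,0,0,0],[0,0,0,0]]'
python3 -m crank '[[0,0,0,0],[0,0,0,0],[0,0,0,0],[0,0,0,0],[0,0,0,0],[0,0,0,0],[0,0,0,0],[0,0,0,0],[0,0,0,0],[0,0,0,0]]' 1
python3 - <<'E'
from h import *
import cv2
p,d=robot.snapshot("scene"); x,y=(290,130)
cv2.imwrite(f"pics/scene3.png",cv2.resize(p[y:y+100,x:x+110,::-1],None,fx=6,fy=6,interpolation=cv2.INTER_CUBIC))
E
```

```text
time: 5.25
tool_pos: [0.4634, 0.0888, 0.1184]
ee_rot: [-3.142, 0.0, 1.613]
wrist_force: [-0.1, -0.2, -0.8]
width: 0.0286
time: 6.5
tool_pos: [0.4611, 0.0887, 0.1183]
ee_rot: [-3.136, 0.0, 1.613]
wrist_force: [-5.3, -0.8, 3.6]
width: 0.009
```

View pics/scene3.png

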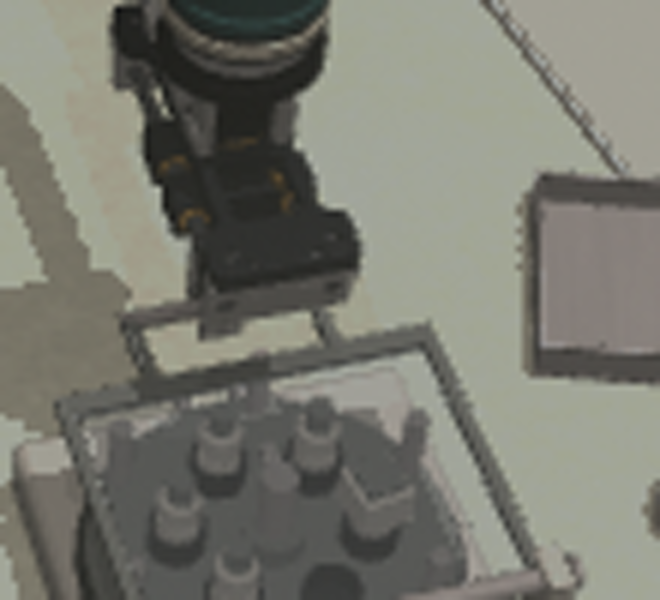

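The bar is gripped at 9 mm width. The reaction shows it about 3 mm nearer the robot than commanded, which puts the hinge at x≈0.655, as triangulated. I'll start the arc.

```bash
python3 -m crank '[[0,-0.01,-0.097,0],[0,0.0145,-0.096,0],[0,0.024,-0.094,0],[0,0.033,-0.092,0],[0,0.042,-0.088,0],[0,0.051,-0.083,0],[0,0,0,0],[0,0,0,0],[0,0,0,0],[0,0,0,0]]'
python3 - <<'E'
from h import *
import cv2
p,d=robot.snapshot("scene"); x,y=(280,110)
cv2.imwrite(f"pics/scene4.png",cv2.resize(p[y:y+140,x:x+150,::-1],None,fx=4,fy=4,interpolation=cv2.INTER_CUBIC))
E
```

```text
time: 7.8
tool_pos: [0.4938, 0.0904, 0.2278]
ee_rot: [-3.141, -0.0, 1.613]
wrist_force: [-0.7, 1.6, -1.3]
width: 0.009
```

View pics/scene4.png

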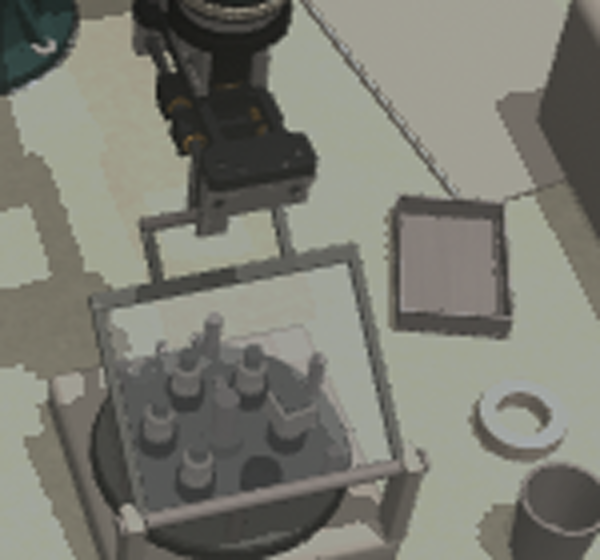

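The guard is following, with the bar at (212,215) held in the fingers, and forces are small. Continuing the arc.

```bash
python3 -m crank '[[0,0.059,-0.078,0],[0,0.066,-0.071,0],[0,0.073,-0.064,0],[0,0.079,-0.057,0],[0,0.0845,-0.0485,0],[0,0.089,-0.04,0],[0,0.0925,-0.031,0],[0,0.095,-0.021,0],[0,0,0,0],[0,0,0,0]]'
python3 -m crank '[[0,0.097,-0.012,0],[0,0.097,-0.002,0],[0,0.097,0.008,0],[0,0,0,0],[0,0,0,0],[0,0,0,0],[0,0,0,0],[0,0,0,0],[0,0,0,0],[0,0,0,0]]'
python3 - <<'E'
from h import *
import cv2
p,d=robot.snapshot("scene"); x,y=(260,70)
cv2.imwrite(f"pics/scene5.png",cv2.resize(p[y:y+190,x:x+190,::-1],None,fx=3,fy=3,interpolation=cv2.INTER_CUBIC))
E
```

```text
time: 9.1
tool_pos: [0.6222, 0.0968, 0.3124]
ee_rot: [3.138, -0.002, 1.615]
wrist_force: [-0.4, 4.2, 5.8]
width: 0.0091
time: 10.35
tool_pos: [0.6802, 0.1001, 0.3124]
ee_rot: [3.139, -0.003, 1.616]
wrist_force: [0.8, 6.6, 2.9]
width: 0.0087
```

View pics/scene5.png

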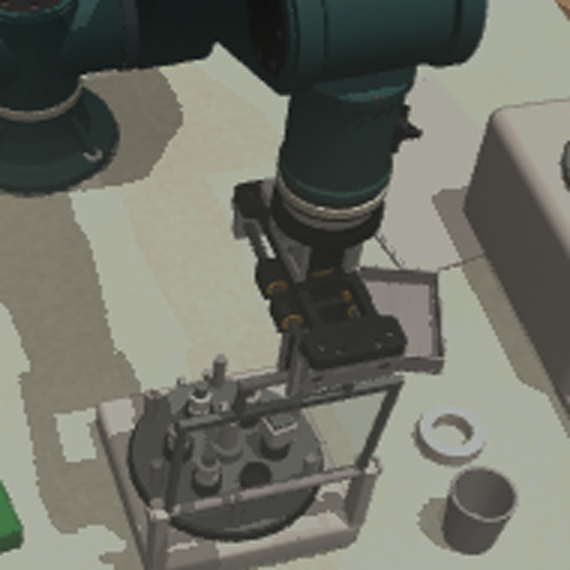

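The guard is at about 1.70 rad. I'll release it and rise.

```bash
python3 -m crank '[[0,0,0,0],[0,0,0,0],[0,0,0,0],[0,0,0,0],[0,0,-0.02,0],[0,0,-0.1,0],[0,0,-0.15,0],[0,0,0,0],[0,0,0,0],[0,0,0,0]]' -0.06
python3 - <<'E'
from h import *
import cv2
p,d=robot.snapshot("scene"); x,y=(260,70)
cv2.imwrite(f"pics/scene6.png",cv2.resize(p[y:y+190,x:x+190,::-1],None,fx=3,fy=3,interpolation=cv2.INTER_CUBIC))
E
```

```text
time: 11.65
tool_pos: [0.6797, 0.0979, 0.3637]
ee_rot: [-3.138, 0.0, 1.613]
wrist_force: [-0.1, 0.4, -0.4]
width: 0.0498
```

View pics/scene6.png

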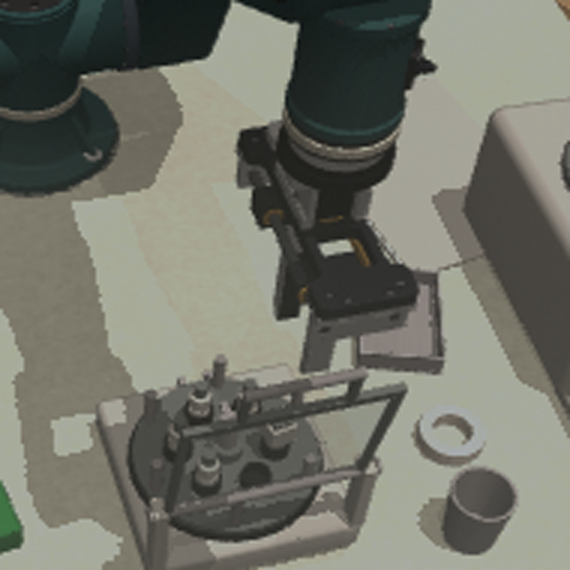

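The guard stands open on its own with its bar at (330,382), untouched. I'll move aside for a clear view of the rotor.

```bash
python3 -m crank '[[0,-0.25,-0.02,0],[-0.15,-0.2,0,0],[-0.15,-0.2,0,0],[-0.15,-0.2,0,0],[-0.15,-0.2,0,0],[-0.15,-0.2,0,0],[-0.15,-0.2,0,0],[-0.15,-0.2,0,0],[0,0,0,0],[0,0,0,0]]'
python3 - <<'E'
from h import *
import cv2
for n in("scene","top"):
    p,d=robot.snapshot(n); x,y=(280,150) if n=="scene" else (150,130)
    np.savez(f"pics/{n}7.npz",p=p,d=d)
    cv2.imwrite(f"pics/{n}7.png",cv2.resize(p[y:y+120,x:x+120,::-1],None,fx=5,fy=5,interpolation=cv2.INTER_CUBIC))
E
```

```text
time: 12.95
tool_pos: [0.3593, -0.1255, 0.3693]
ee_rot: [-3.142, -0.001, 1.613]
wrist_force: [0.2, -0.4, -0.8]
width: 0.0499
```

View pics/scene7.png

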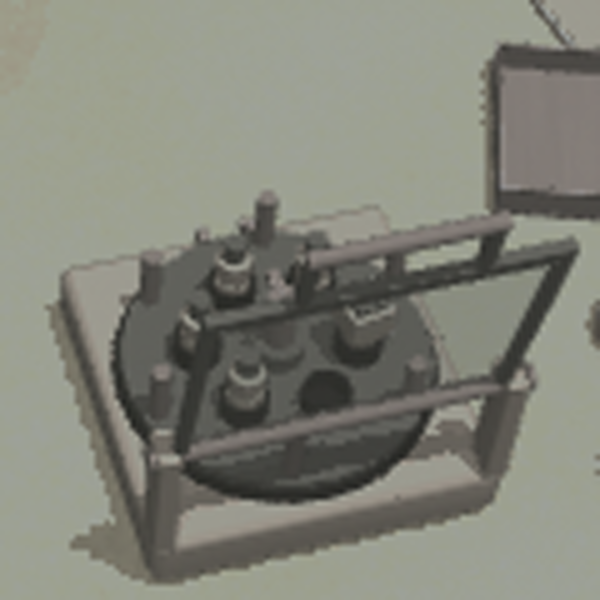

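View pics/top7.png

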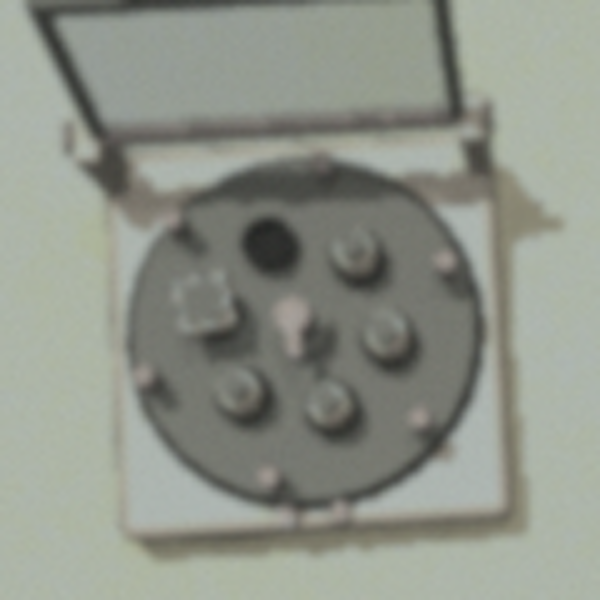

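```bash
cat >> h.py <<'E'
t7=lambda x,y:((x+.5)/5-.5+150,(y+.5)/5-.5+130)
E
python3 - <<'E'
from h import *
np.set_printoptions(precision=4,suppress=True)
P=np.array([onz("top",*t7(*p),.102)[:2] for p in[(145,376),(267,477),(418,417),(444,258),(322,163),(178,222)]])
c=P.mean(0);print("axis",c);r=P-c;print(np.hypot(*r.T),np.degrees(np.arctan2(r[:,1],r[:,0]))%360)
V=np.array([onz("top",*t7(*p),.111)[:2] for p in[(203,303),(241,392),(329,405),(387,334),(356,253)]])-c
print("vials",np.hypot(*V.T),np.degrees(np.arctan2(V[:,1],V[:,0]))%360)
e=onz("top",*t7(270,245),.078)[:2]-c;print("empty",np.hypot(*e),np.degrees(np.arctan2(e[1],e[0])))
po=onz("top",*t7(293,312),.112)[:2];print("post",po)
l=onz("top",*t7(319,511),.058)[:2];print("lug",l,np.degrees(np.arctan2(*(c-l)[::-1])))
print("peg triang",tri(t7(267,477),((266+.5)/5-.5+280,(198+.5)/5-.5+150)))
a=onz("top",*t7(127,535),.046)[:2];b=onz("top",*t7(510,515),.046)[:2];print("front",a,b,np.degrees(np.arctan2(-(a-b)[0],(a-b)[1])))
E
```

```text
axis [0.5613 0.0937]
[0.0824 0.0832 0.0813 0.0823 0.0824 0.0793] [111.1622 170.3857 230.7868 292.3547 351.0838  50.4803]
vials [0.0468 0.0474 0.0496 0.0486 0.0452] [ 81.8858 146.0831 201.6548 258.5098 315.7754]
empty 0.045887672522359556 21.28067531324503
post [0.563 0.094]
lug [0.4652 0.0855] 4.8536665459412545
peg triang (array([0.4793, 0.1081, 0.1024]), np.float64(0.0010548801584831452))
front [0.4539 0.1884] [ 0.4636 -0.0148] 2.740951430396138
```

The axis is at (0.561, 0.094). The pegs fit r≈82 mm and 60° spacing, peg height triangulates to 0.1024, and the square vial is at 81°. It needs +101.5° counter-clockwise. I'll take the peg at 111° and carry it to about 212.6°.

```bash
python3 -m crank '[[0.2065,0.132,0.07,0],[0.2065,0.132,0.07,0],[0.2065,0.132,0.07,0],[0.2065,0.132,0.07,0],[0.2065,0.132,0.07,0],[0.2065,0.132,0.07,0],[0.2065,0.132,0.07,0],[0,0,0.18,-0.104],[0,0,0.18,-0.104],[0,0,0.18,0]]'
python3 - <<'E'
from h import *
import cv2
o=robot.get_obs();print(o["tool_pos"],o["ee_rot"])
psi=o["ee_rot"][2];d=np.array([.5314,.1711])-o["tool_pos"][:2]
print("tool units",(d@[np.cos(psi),np.sin(psi)])/.2,(d@[np.sin(psi),-np.cos(psi)])/.2)
p,d=robot.snapshot("scene"); x,y=(280,110)
cv2.imwrite(f"pics/scene8.png",cv2.resize(p[y:y+150,x:x+150,::-1],None,fx=4,fy=4,interpolation=cv2.INTER_CUBIC))
E
```

```text
time: 14.3
tool_pos: [0.5312, 0.1729, 0.1614]
ee_rot: [-3.14, -0.0, 1.944]
wrist_force: [0.3, -0.8, -0.4]
width: 0.0502
[0.53124236 0.1728799  0.16142365] [-3.13995511e+00 -3.78076932e-04  1.94385558e+00]
tool units -0.008574654169112107 -0.002509565407414388
```

View pics/scene8.png

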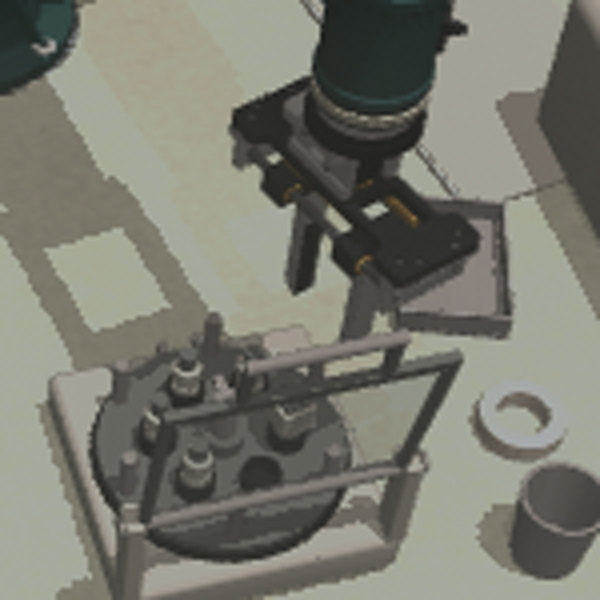

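Fingers are open around the peg's line and the guard is still open. I'll go down and close.

```bash
python3 -m crank '[[-0.008,-0.002,0.1,0],[0,0,0.1,0],[0,0,0.1,0],[0,0,0.095,0],[0,0,0,0],[0,0,0,0],[0,0,0,0],[0,0,0,0],[0,0,0,0],[0,0,0,0]]'
python3 -m crank '[[0,0,0,0],[0,0,0,0],[0,0,0,0],[0,0,0,0],[0,0,0,0],[0,0,0,0],[0,0,0,0],[0,0,0,0],[0,0,0,0],[0,0,0,0]]' 1
python3 - <<'E'
from h import *
import cv2
p,d=robot.snapshot("scene"); x,y=(280,110)
cv2.imwrite(f"pics/scene9.png",cv2.resize(p[y:y+150,x:x+150,::-1],None,fx=4,fy=4,interpolation=cv2.INTER_CUBIC))
E
```

```text
time: 15.6
tool_pos: [0.5318, 0.1692, 0.0849]
ee_rot: [3.141, 0.0, 1.94]
wrist_force: [0.9, 0.1, -0.8]
width: 0.0496
time: 16.85
tool_pos: [0.5318, 0.1693, 0.0847]
ee_rot: [3.141, 0.0, 1.94]
wrist_force: [1.3, 0.5, 0.0]
width: 0.0113
```

View pics/scene9.png

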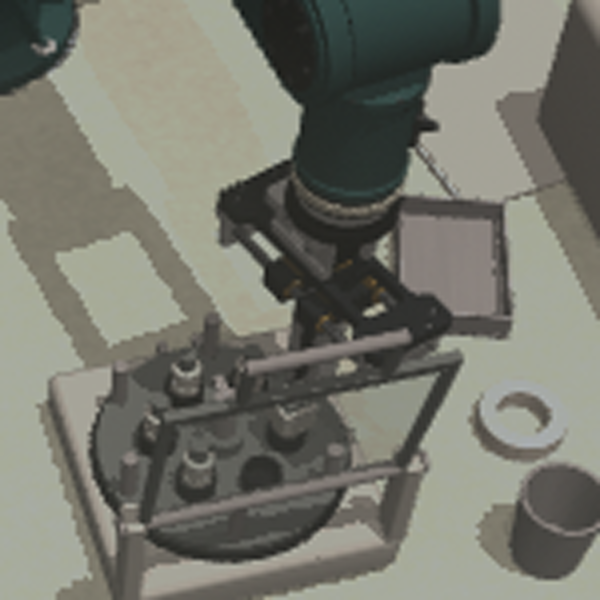

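Peg gripped (11.3 mm) at angle 111.3° and r 81 mm. I'll turn it in two halves.

```bash
python3 -m crank '[[-0.0016,-0.0363,0,-0.0564],[-0.0016,-0.0363,0,-0.0564],[-0.0016,-0.0363,0,-0.0564],[-0.0016,-0.0363,0,-0.0564],[-0.0016,-0.0363,0,-0.0564],[-0.0016,-0.0363,0,-0.0564],[-0.0016,-0.0363,0,-0.0564],[-0.0016,-0.0363,0,-0.0564],[-0.0016,-0.0363,0,-0.0564],[-0.0016,-0.0363,0,-0.0564]]'
python3 - <<'E'
from h import *
import cv2
o=robot.get_obs();r=o["tool_pos"][:2]-[.5613,.0937];print(np.hypot(*r),np.degrees(np.arctan2(r[1],r[0]))%360,np.degrees(o["ee_rot"][2]),o["wrist_force"])
p,d=robot.snapshot("scene"); x,y=(280,110)
cv2.imwrite(f"pics/scene10.png",cv2.resize(p[y:y+150,x:x+150,::-1],None,fx=4,fy=4,interpolation=cv2.INTER_CUBIC))
E
```

```text
time: 18.15
tool_pos: [0.4856, 0.1177, 0.0848]
ee_rot: [3.14, 0.006, 2.829]
wrist_force: [7.9, 0.5, -5.7]
width: 0.0117
0.07940584585574194 162.38608057512755 162.07338668848146 [ 7.91457548  0.50090067 -5.70823254]
```

View pics/scene10.png

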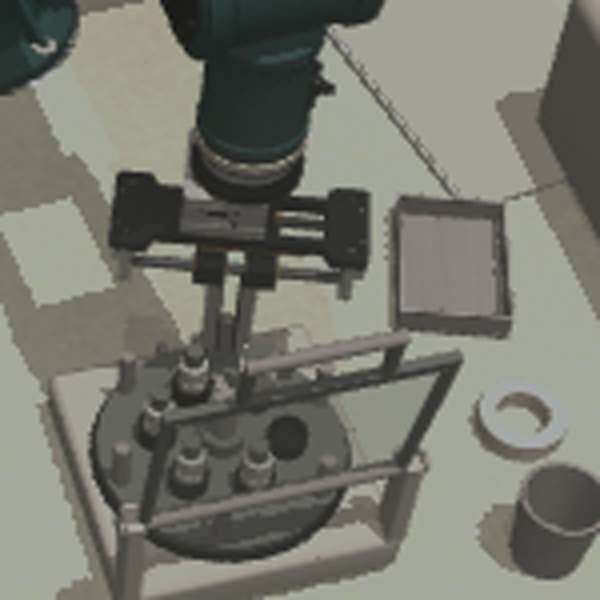

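The force indicates the true axis is about 2 mm further in +x, so I'll ease inward by 2 mm and continue.

```bash
python3 -m crank '[[-0.0116,-0.0363,0,-0.0564],[-0.0016,-0.0363,0,-0.0564],[-0.0016,-0.0363,0,-0.0564],[-0.0016,-0.0363,0,-0.0564],[-0.0016,-0.0363,0,-0.0564],[-0.0016,-0.0363,0,-0.0564],[-0.0016,-0.0363,0,-0.0564],[-0.0016,-0.0363,0,-0.0564],[-0.0016,-0.0363,0,-0.0564],[0,0,0,0]]'
python3 - <<'E'
from h import *
import cv2
o=robot.get_obs()
for c in([.5613,.0937],[.563,.094]):
    r=o["tool_pos"][:2]-c;print(np.hypot(*r),np.degrees(np.arctan2(r[1],r[0]))%360,np.degrees(o["ee_rot"][2]),o["wrist_force"])
for n in("scene","top"):
    p,d=robot.snapshot(n); x,y=(280,150) if n=="scene" else (150,130)
    cv2.imwrite(f"pics/{n}11.png",cv2.resize(p[y:y+120,x:x+120,::-1],None,fx=5,fy=5,interpolation=cv2.INTER_CUBIC))
E
```

```text
time: 19.45
tool_pos: [0.4941, 0.0566, 0.0848]
ee_rot: [3.14, 0.01, -2.659]
wrist_force: [9.5, 7.8, -8.5]
width: 0.0112
0.07678411179440839 208.86215984040976 -152.3583507748398 [ 9.46826303  7.77682152 -8.50182566]
0.07841973927579043 208.45456600909694 -152.3583507748398 [ 9.46826303  7.77682152 -8.50182566]
```

View pics/scene11.png

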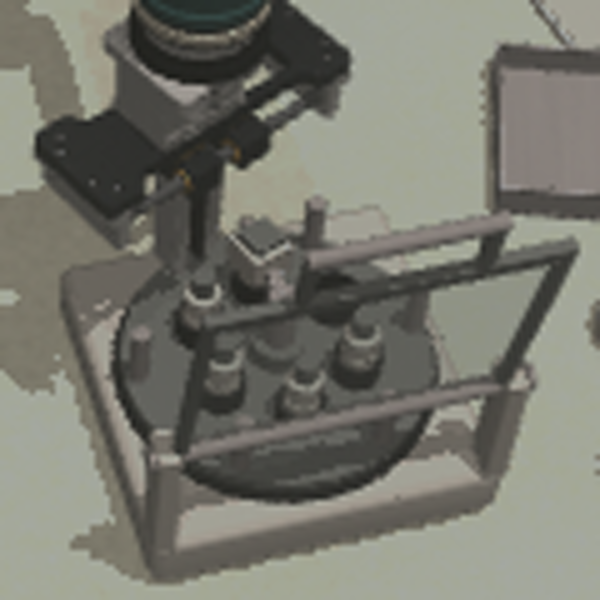

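View pics/top11.png

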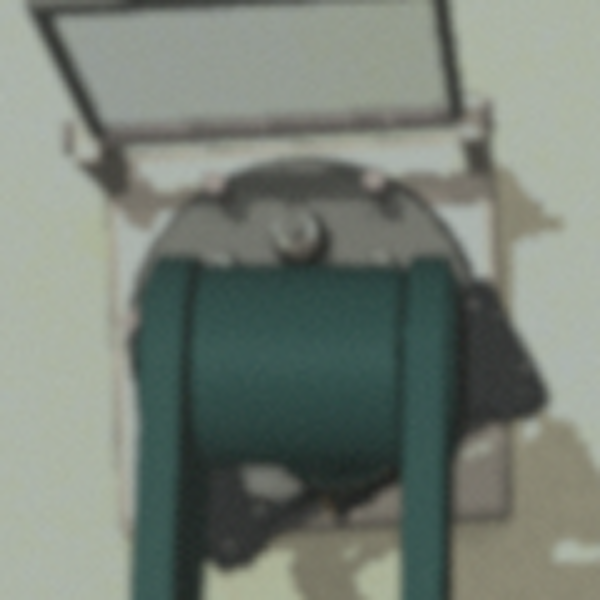

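```bash
python3 - <<'E'
from h import *
np.set_printoptions(precision=4,suppress=True)
for c in([.5613,.0937],[.563,.094],[.5606,.096]):
  print(c)
  for p,z in(((213,182),.102),((375,180),.102),((298,233),.111),((132,316),.102)):
    q=onz("top",*t7(*p),z)[:2]-c;print(np.hypot(*q),np.degrees(np.arctan2(q[1],q[0])))
s=lambda x,y:((x+.5)/5-.5+280,(y+.5)/5-.5+150)
q=onz("scene",*s(262,237),.113);print("sqvial cap scene",q)
c=np.array([.5613,.0937]);print("target",c-.047*np.array([np.cos(.045),np.sin(.045)]))
E
```

```text
[0.5613, 0.0937]
0.08360619532735344 31.291587651681205
0.08282029750818957 -29.085975896993624
0.04286867694845518 -2.321430344040051
0.08399840090731525 89.05558265994395
[0.563, 0.094]
0.08200006173450605 31.7294212502934
0.08148779016672517 -29.85139788218
0.04118387342431643 -2.834258776326039
0.08368758488572986 90.21600472595061
[0.5606, 0.096]
0.08304243055256387 29.684460674270202
0.0845665851737947 -30.217285174135178
0.043720222773944335 -5.297308933539381
0.08171358209584252 88.53823618949566
sqvial cap scene [0.516  0.0958 0.113 ]
target [0.5143 0.0916]
```

The rotor's pegs read about 30.4° modulo 60° and the goal is 32.6°. The scene ray onto the square cap also shows the vial about 4 mm short, so I'll turn about 3° more and relieve the radial force.

```bash
python3 -m crank '[[-0.015,-0.022,0,-0.033],[0,0,0,0],[0,0,0,0],[0,0,0,0],[0,0,0,0],[0,0,0,0],[0,0,0,0],[0,0,0,0],[0,0,0,0],[0,0,0,0]]'
python3 -m crank '[[0,0,0,0],[0,0,0,0],[0,0,0,0],[0,0,0,0],[0,0,0,0],[0,0,-0.15,0],[0,0,-0.25,0],[0,0,-0.25,0],[0,0,-0.25,0],[0,0,-0.25,0]]' 0.5
python3 - <<'E'
from h import *
import cv2
for n in("scene","top"):
    p,d=robot.snapshot(n); x,y=(280,150) if n=="scene" else (150,130)
    cv2.imwrite(f"pics/{n}12.png",cv2.resize(p[y:y+120,x:x+120,::-1],None,fx=5,fy=5,interpolation=cv2.INTER_CUBIC))
E
```

```text
time: 20.8
tool_pos: [0.4963, 0.0532, 0.0847]
ee_rot: [3.14, 0.004, -2.608]
wrist_force: [3.1, 3.6, -3.0]
width: 0.0111
time: 22.05
tool_pos: [0.4949, 0.0515, 0.3165]
ee_rot: [-3.141, 0.0, -2.608]
wrist_force: [0.8, 0.6, 0.6]
width: 0.0232
```

View pics/scene12.png

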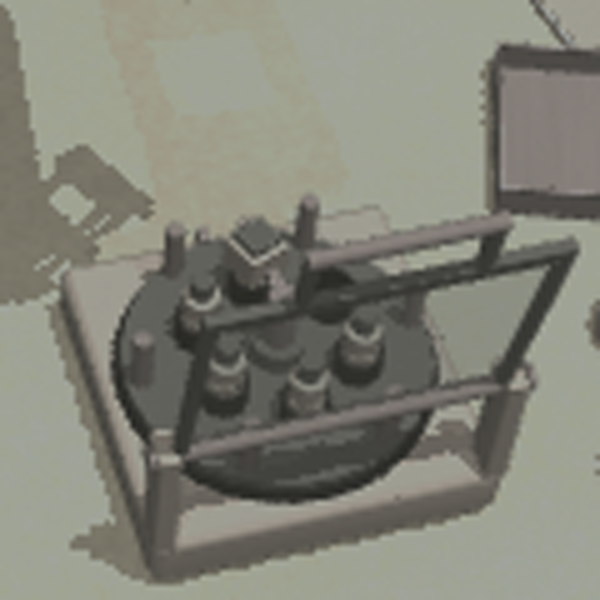

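View pics/top12.png

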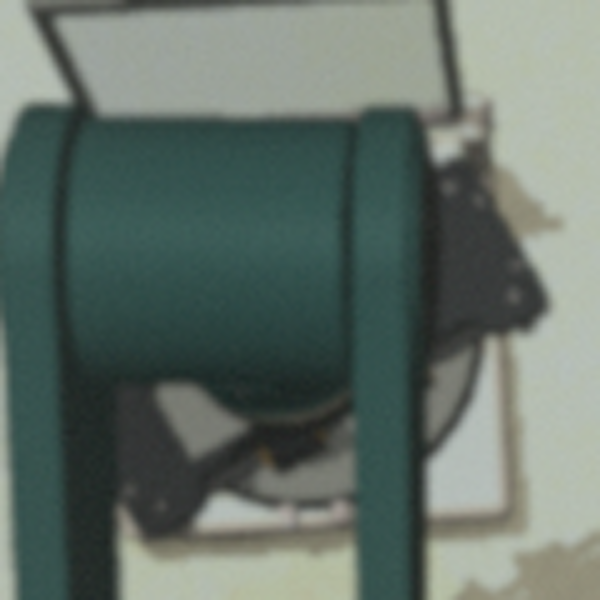

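```bash
python3 -m crank '[[0.214,-0.106,-0.05,0],[0.214,-0.106,-0.05,0],[0.214,-0.106,-0.05,0],[0.214,-0.106,0,0],[0.214,-0.106,0,0],[0,0,0,0.115],[0,0,0,0.115],[0,0,0,0.115],[0,0,0,0.115],[0,0,0,0.115]]'
python3 - <<'E'
from h import *
import cv2
for n in("scene","top"):
    p,d=robot.snapshot(n); x,y=(280,150) if n=="scene" else (150,130)
    cv2.imwrite(f"pics/{n}13.png",cv2.resize(p[y:y+120,x:x+120,::-1],None,fx=5,fy=5,interpolation=cv2.INTER_CUBIC))
E
```

```text
time: 23.4
tool_pos: [0.3728, -0.1326, 0.3437]
ee_rot: [-3.133, -0.002, 2.746]
wrist_force: [-0.1, 0.2, 0.7]
width: 0.0236
```

View pics/top13.png

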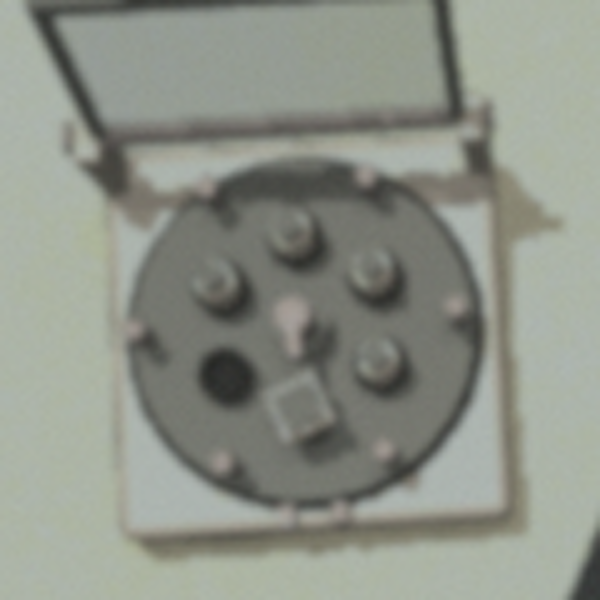

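```bash
python3 - <<'E'
from h import *
np.set_printoptions(precision=4,suppress=True)
P=np.array([onz("top",*t7(*p),.102)[:2] for p in[(135,331),(222,462),(385,450),(457,307),(366,178),(208,188)]])
c=P.mean(0);r=P-c;a=np.degrees(np.arctan2(r[:,1],r[:,0]))%360;print(c,np.hypot(*r.T),a,(a%60).mean())
v=onz("top",*t7(302,407),.111)[:2];w=v-c;print("vial",v,np.hypot(*w),np.degrees(np.arctan2(w[1],w[0]))%360)
# lines
post=onz("top",*t7(293,308),.112)[:2];tip=onz("top",*t7(295,352),.110)[:2];l=onz("top",*t7(316,511),.058)[:2]
print("post",post,"tip",tip,"lug",l)
h=[onz("top",*t7(*p),.046)[:2] for p in[(127,535),(510,515)]]
hl=[onz("top",*t7(*p),.132)[:2] for p in[(70,140),(488,112)]]
for n,(A,B) in(("front",h),("cheeks",hl)): print(n,np.degrees(np.arctan2(-(A-B)[0],(A-B)[1])))
print(np.degrees(np.arctan2(*(c-l)[::-1])))
E
```

```text
[0.561  0.0938] [0.0825 0.0826 0.0824 0.0832 0.0819 0.0825] [ 94.268  153.5319 214.2056 274.0728 334.1714  33.7862] 34.005965751878406
vial [0.5142 0.0891] 0.047094963788863714 185.73101937521906
post [0.565 0.094] tip [0.5426 0.093 ] lug [0.4652 0.0871]
front 2.740951430396138
cheeks 3.8698745611299223
3.980412559400521
```

Pegs read 34.0°, so the vial sits within about 1.5° of the pointer line (measured analyser yaw 2.7–3.9°). Next I'll measure the open bar.

```bash
python3 - <<'E'
from h import *
import cv2
a=robot.snapshot("top")[0][90:160,140:260,::-1];b=robot.snapshot("scene")[0][180:250,310:400,::-1]
cv2.imwrite("pics/t14.png",cv2.resize(a,None,fx=6,fy=6,interpolation=cv2.INTER_CUBIC));cv2.imwrite("pics/s14.png",cv2.resize(b,None,fx=6,fy=6,interpolation=cv2.INTER_CUBIC))
E
```

```text
(no output)
```

View pics/t14.png

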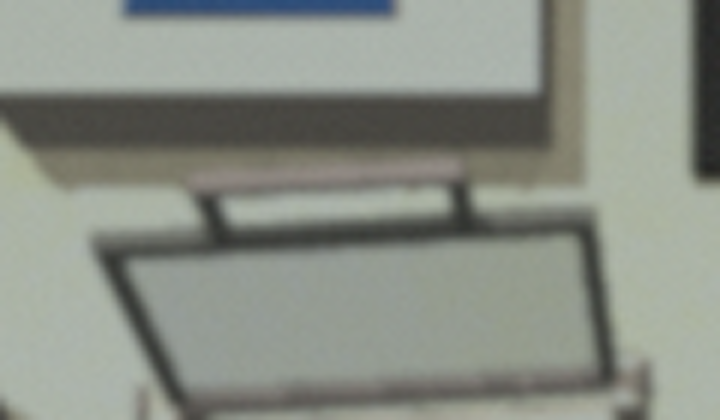

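View pics/s14.png

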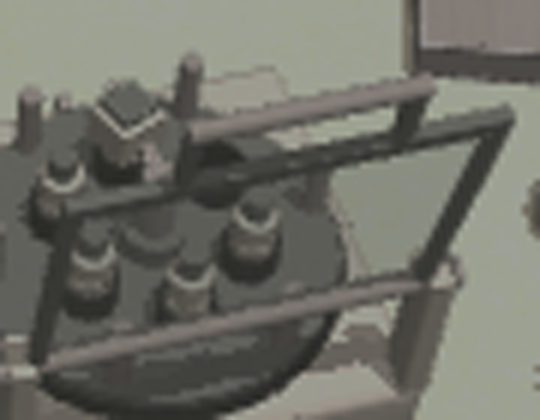

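```bash
python3 - <<'E'
from h import *
np.set_printoptions(precision=4,suppress=True)
t=lambda x,y:((x+.5)/6-.5+140,(y+.5)/6-.5+90); s=lambda x,y:((x+.5)/6-.5+310,(y+.5)/6-.5+180)
L,R=tri(t(192,184),s(430,88)),tri(t(466,168),s(188,137));print(L,R,(L[0]+R[0])/2)
o=robot.get_obs();psi=o["ee_rot"][2];d=np.array([.689,.099])-o["tool_pos"][:2]
print(o["tool_pos"],psi,"turn",(psi-1.62)/(np.pi/2));p=1.62
print("after turn units",(d@[np.cos(p),np.sin(p)])/.2,(d@[np.sin(p),-np.cos(p)])/.2)
E
```

```text
(array([0.6889, 0.1521, 0.3176]), np.float64(0.0016170246951183653)) (array([0.6948, 0.0532, 0.3184]), np.float64(0.002429843243367535)) [0.6919 0.1027 0.318 ]
[ 0.3729 -0.1326  0.344 ] 2.755054293701928 turn 0.7225980060813672
after turn units 1.0787463035027263 1.6355669931717098
```

Bar triangulates to (0.692, 0.103, 0.318), against the expected (0.690, 0.101, 0.317).

```bash
python3 -m crank '[[0,0,-0.02,0.103],[0,0,-0.02,0.103],[0,0,-0.02,0.103],[0,0,-0.02,0.103],[0,0,-0.02,0.103],[0,0,-0.02,0.103],[0,0,0,0.104],[0.136,0.205,0,0],[0.136,0.205,0,0],[0.136,0.205,0,0]]' 0.3
python3 -m crank '[[0.136,0.205,0,0],[0.136,0.205,0,0],[0.136,0.205,0,0],[0.136,0.205,0,0],[0.136,0.205,0,0],[0,0,0,0],[0,0,0,0],[0,0,0,0],[0,0,0,0],[0,0,0,0]]' 
python3 - <<'E'
from h import *
import cv2
o=robot.get_obs();psi=o["ee_rot"][2];d=np.array([.690,.101])-o["tool_pos"][:2];print(o["tool_pos"],psi)
print("units",(d@[np.cos(psi),np.sin(psi)])/.2,(d@[np.sin(psi),-np.cos(psi)])/.2)
b=robot.snapshot("scene")[0][110:250,290:430,::-1]
cv2.imwrite("pics/s15.png",cv2.resize(b,None,fx=4,fy=4,interpolation=cv2.INTER_CUBIC))
E
```

```text
time: 24.85
tool_pos: [0.4932, -0.0443, 0.3673]
ee_rot: [-3.138, 0.008, 1.62]
wrist_force: [0.0, -0.2, 1.0]
width: 0.033
time: 26.1
tool_pos: [0.6898, 0.0999, 0.3672]
ee_rot: [-3.139, 0.007, 1.618]
wrist_force: [0.3, -0.8, 0.0]
width: 0.0331
[0.68984553 0.09985066 0.36718052] 1.6175330282519478
units 0.0057043603858518335 0.0010400119066089407
```

View pics/s15.png

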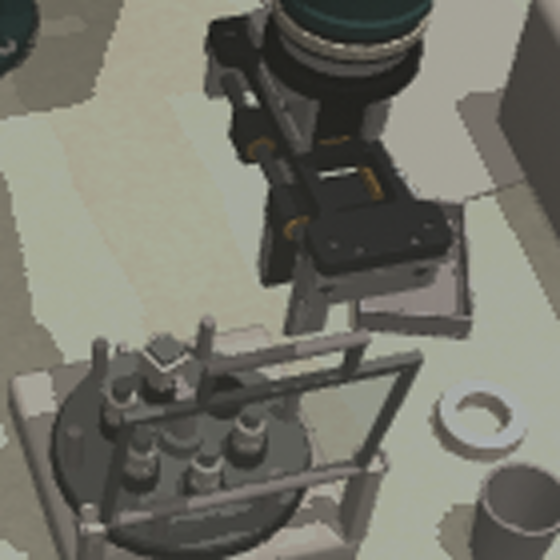

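The fingers are lined up above the bar at about (310,352). I'll descend and grip it.

```bash
python3 -m crank '[[0.005,0,0.1,0],[0,0,0.1,0],[0,0,0.075,0],[0,0,0,0],[0,0,0,0],[0,0,0,0],[0,0,0,0],[0,0,0,0],[0,0,0,0],[0,0,0,0]]'
python3 -m crank '[[0,0,0,0],[0,0,0,0],[0,0,0,0],[0,0,0,0],[0,0,0,0],[0,0,0,0],[0,0,0,0],[0,0,0,0],[0,0,0,0],[0,0,0,0]]' 1
python3 - <<'E'
from h import *
import cv2
b=robot.snapshot("scene")[0][110:250,290:430,::-1]
cv2.imwrite("pics/s16.png",cv2.resize(b,None,fx=4,fy=4,interpolation=cv2.INTER_CUBIC))
E
```

```text
time: 27.4
tool_pos: [0.6902, 0.101, 0.3106]
ee_rot: [-3.137, 0.007, 1.618]
wrist_force: [-0.5, -0.9, -0.5]
width: 0.033
time: 28.65
tool_pos: [0.6902, 0.101, 0.3107]
ee_rot: [-3.138, 0.007, 1.618]
wrist_force: [0.5, 0.2, -0.3]
width: 0.009
```

View pics/s16.png

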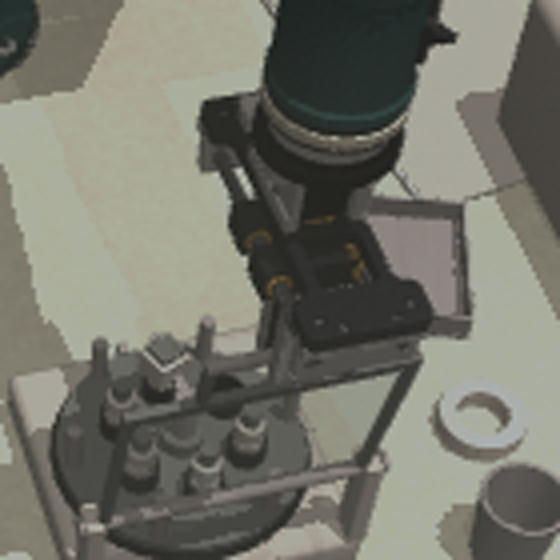

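```bash
python3 -m crank '[[0,-0.0966,-0.0126,0],[0,-0.0974,-0.003,0],[0,-0.097,0.007,0],[0,-0.096,0.0166,0],[0,-0.094,0.026,0],[0,-0.091,0.035,0],[0,-0.087,0.044,0],[0,-0.082,0.053,0],[0,-0.076,0.061,0],[0,-0.07,0.068,0]]'
python3 -m crank '[[0,-0.063,0.0745,0],[0,-0.055,0.08,0],[0,-0.047,0.0855,0],[0,-0.038,0.09,0],[0,-0.029,0.093,0],[0,-0.019,0.0955,0],[0,-0.01,0.097,0],[0,0,0,0],[0,0,0,0],[0,0,0,0]]'
python3 - <<'E'
from h import *
import cv2
b=robot.snapshot("scene")[0][110:250,280:420,::-1]
cv2.imwrite("pics/s17.png",cv2.resize(b,None,fx=4,fy=4,interpolation=cv2.INTER_CUBIC))
E
```

```text
time: 29.95
tool_pos: [0.5128, 0.0919, 0.2528]
ee_rot: [-3.14, 0.008, 1.618]
wrist_force: [1.7, -0.9, -0.5]
width: 0.0092
time: 31.2
tool_pos: [0.4612, 0.0894, 0.1302]
ee_rot: [-3.14, 0.006, 1.618]
wrist_force: [4.3, 3.3, -1.7]
width: 0.0092
```

View pics/s17.png

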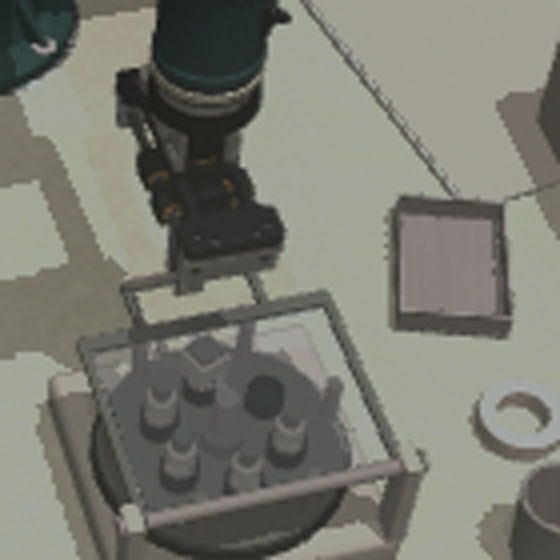

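```bash
python3 -m crank '[[0,0.005,0.03,0],[0,0,0.025,0],[0,0,0,0],[0,0,0,0],[0,0,0,0],[0,0,0,0],[0,0,0,0],[0,0,0,0],[0,0,0,0],[0,0,0,0]]'
python3 -m crank '[[0,0,0,0],[0,0,0,0],[0,0,0,0],[0,0,0,0],[0,0,0,0],[0,0,-0.08,0],[0,0,-0.12,0],[0,0,-0.2,0],[0,0,-0.1,0],[0,0,0,0]]' 0.4
python3 - <<'E'
from h import *
import cv2
b=robot.snapshot("scene")[0][110:250,280:420,::-1]
cv2.imwrite("pics/s18.png",cv2.resize(b,None,fx=4,fy=4,interpolation=cv2.INTER_CUBIC))
o=robot.get_obs();psi=o["ee_rot"][2];d=np.array([.502,-.2957])-o["tool_pos"][:2];print(o["tool_pos"],psi)
print("units",(d@[np.cos(psi),np.sin(psi)])/.2,(d@[np.sin(psi),-np.cos(psi)])/.2)
E
```

```text
time: 32.5
tool_pos: [0.4611, 0.0894, 0.1213]
ee_rot: [-3.139, 0.006, 1.618]
wrist_force: [-3.7, 3.7, 12.1]
width: 0.0092
time: 33.75
tool_pos: [0.4629, 0.0896, 0.2217]
ee_rot: [3.14, 0.007, 1.618]
wrist_force: [-0.4, -0.4, -0.4]
width: 0.0281
[0.46205635 0.08949665 0.21976424] 1.618051948734618
units -1.9332675038793303 0.10851561046452282
```

View pics/s18.png

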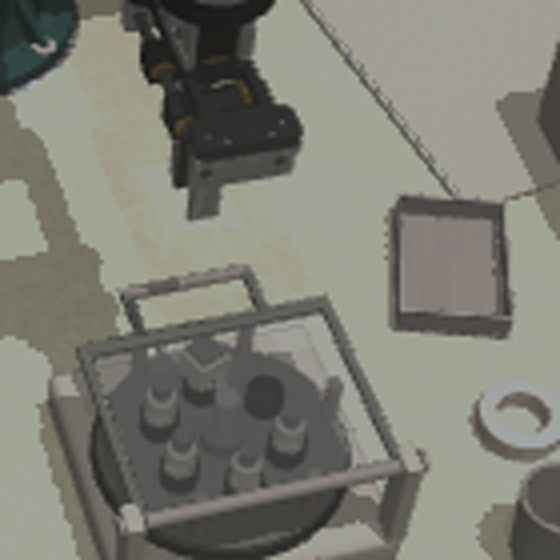

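The guard is shut: its front corners at (80,350) and (325,298) match the starting picture, and I felt 12 N of seat force. On to the key.

```bash
python3 -m crank '[[-0.2416,0.0136,0,0],[-0.2416,0.0136,0,0],[-0.2416,0.0136,0,0],[-0.2416,0.0136,0,0],[-0.2416,0.0136,0,0],[-0.2416,0.0136,0,0],[-0.2416,0.0136,0,0],[-0.2416,0.0136,0,0],[0,0,0.15,0],[0,0,0.15,0]]' 1
python3 -m crank '[[0,0,0.1,0],[0,0,0.1,0],[0,0,0.1,0],[0,0,0,0],[0,0,0,0],[0,0,0,0],[0,0,0,0],[0,0,0,0],[0,0,0,0],[0,0,0,0]]'
python3 - <<'E'
from h import *
import cv2
a=robot.snapshot("scene")[0][160:300,130:290,::-1]
cv2.imwrite("pics/s19.png",cv2.resize(a,None,fx=4,fy=4,interpolation=cv2.INTER_CUBIC))
o=robot.get_obs();print(o["tool_pos"],[(u-v)*4 for u,v in zip(proj("scene",o["tool_pos"]-[0,0,.008]),(130,160))])
E
```

```text
time: 35.05
tool_pos: [0.5006, -0.2966, 0.1589]
ee_rot: [-3.136, 0.006, 1.617]
wrist_force: [0.5, 0.8, -0.5]
width: 0.0005
time: 36.3
tool_pos: [0.5011, -0.2965, 0.1013]
ee_rot: [-3.137, 0.007, 1.618]
wrist_force: [0.5, -0.1, 0.5]
width: 0.0004
[ 0.50106031 -0.29651477  0.10128734] [np.float64(266.46123534354854), np.float64(232.46377434014266)]
```

View pics/s19.png

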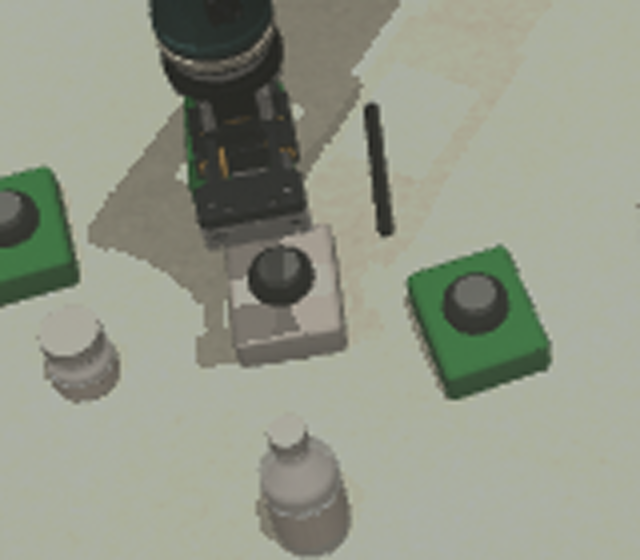

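```bash
python3 - <<'E'
from h import *
for P in([.501,-.2965,.057],[.502,-.2957,.0569]): print([(u-v)*4 for u,v in zip(proj("scene",P),(130,160))])
print(onz("scene",281/4+130,262/4+160,.057))
E
```

```text
[np.float64(274.3254221506322), np.float64(262.0675995387387)]
[np.float64(275.5524749089268), np.float64(263.07031690660256)]
[ 0.50188214 -0.29171554  0.057     ]
```

The scene ray puts the key centre about 4 mm more in +y than the top view does, well inside its 16 mm radius. I'll shift 3 mm and press.

```bash
python3 -m crank '[[0.015,0,0.07,0],[0,0,0.07,0],[0,0,0.04,0],[0,0,0.025,0],[0,0,0.015,0],[0,0,0,0],[0,0,0,0],[0,0,0,0],[0,0,0,0],[0,0,0,0]]'
python3 - <<'E'
from h import *
import cv2
a=robot.snapshot("scene")[0][160:300,130:290,::-1]
cv2.imwrite("pics/s20.png",cv2.resize(a,None,fx=4,fy=4,interpolation=cv2.INTER_CUBIC))
o=robot.get_obs();print(o["tool_pos"],o["wrist_force"])
E
```

```text
time: 37.6
tool_pos: [0.5003, -0.2934, 0.0592]
ee_rot: [-3.137, 0.007, 1.618]
wrist_force: [-5.0, 4.0, 8.6]
width: 0.0005
[ 0.50032965 -0.29342648  0.05918455] [-5.45611473  3.48701573  9.19820944]
```

View pics/s20.png

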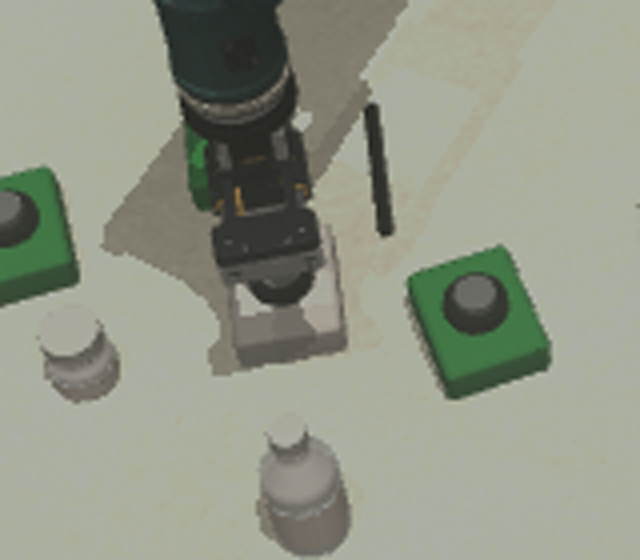

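```bash
python3 -m crank '[[0,0,0.01,0],[0,0,0.01,0],[0,0,0,0],[0,0,0,0],[0,0,0,0],[0,0,0,0],[0,0,0,0],[0,0,0,0],[0,0,0,0],[0,0,0,0]]'

```

```text
time: 38.9
tool_pos: [0.5004, -0.2935, 0.0588]
ee_rot: [-3.138, 0.008, 1.618]
wrist_force: [-10.1, 6.4, 22.9]
width: 0.0004
```

The tool hardly moved while the force rose from 9 to 23 N, so the key is at the bottom of its travel. I'll retreat and check.

```bash
python3 -m crank '[[0,0,-0.05,0],[0,0,-0.1,0],[0,0,-0.2,0],[0,0,-0.2,0],[0,0,-0.2,0],[0,-0.2,-0.05,0],[0,-0.2,0,0],[0,-0.2,0,0],[0,0,0,0],[0,0,0,0]]'
python3 - <<'E'
from h import *
import cv2
np.set_printoptions(precision=4,suppress=True)
for n in("scene","top"):
    p,d=robot.snapshot(n); cv2.imwrite(f"pics/{n}21f.png",p[:,:,::-1]); x,y=(280,150) if n=="scene" else (150,130)
    cv2.imwrite(f"pics/{n}21.png",cv2.resize(p[y:y+120,x:x+120,::-1],None,fx=5,fy=5,interpolation=cv2.INTER_CUBIC))
E
```

```text
time: 40.15
tool_pos: [0.3821, -0.2986, 0.2139]
ee_rot: [-3.139, 0.008, 1.618]
wrist_force: [0.0, 0.4, -0.3]
width: 0.0004
```

View pics/scene21f.png

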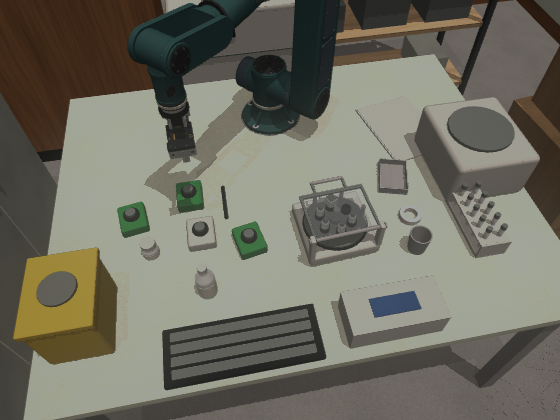

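View pics/top21.png

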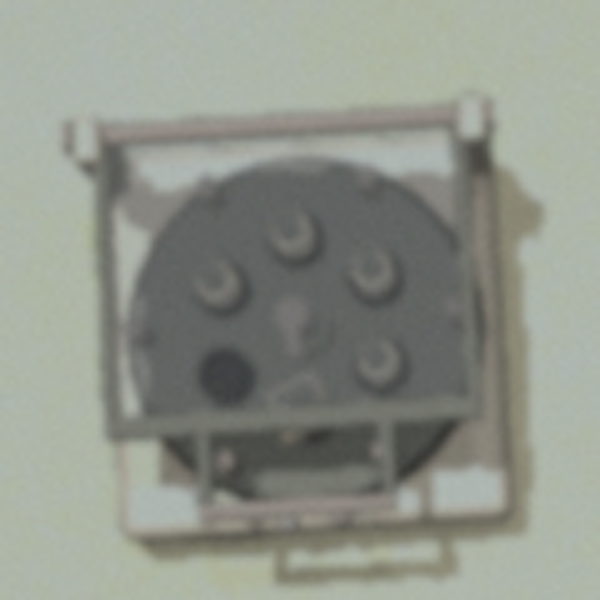

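View pics/scene21.png

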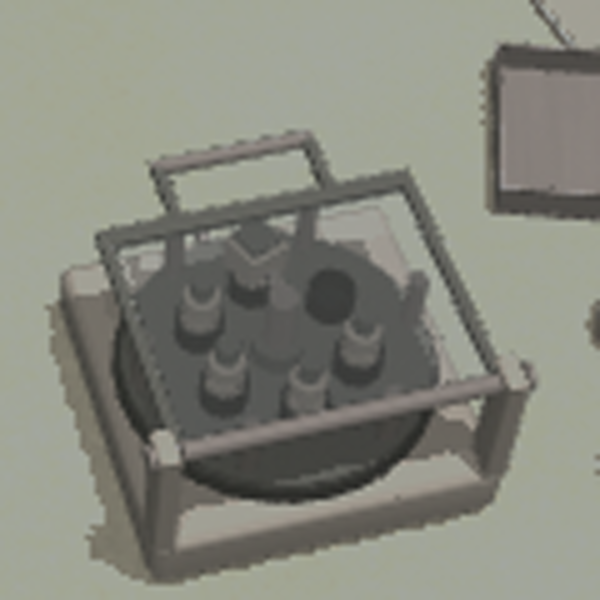

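The guard is shut, with its bar matching the first picture. The vials are upright at the same pixels as before shutting, the key is up again and the bystanders are where they were. Handing in.

```bash
python3 -c "
from bench import robot
print(robot.close_job())"
```

```text
the job is handed in; nothing more can be done
None
```

I carried out all four steps in order and handed the job in at about 40 s of the 72 s allowed; no verdict is reported.

**What I did**
- **Guard opened:** I gripped the bail bar, swung the guard over to about 1.70 rad and let go. It then stood open on its own.
- **Carousel turned:** I held one peg and turned the rotor about 103° counter-clockwise, the shorter way, to bring the square vial to the pointer.
- **Guard shut and key pressed:** I swung the guard down until it seated with 12 N of force, then pressed the key on the white pad. It was at the bottom of its travel: the force rose to 23 N while the tool hardly moved.

**Last checks**
- **Square vial:** before shutting the guard, the pegs put its cup at 184.0°, against a read line of about 182.7–183.9° by different edges. That is within roughly 1 mm; the vial's own top gave 185.7°, about 2.5 mm off. All are inside the 8 mm limit.
- **Final pictures:** the guard is shut, the vials stand upright in the same places as before shutting, and the bystanders look unmoved. The key looks up, though I judged it only from the full-size picture, and the arm is clear of everything.

**What disagreed**
- **Key position:** the two views differed by about 4 mm, so I pressed in between.
- **Carousel axis:** while I turned it, side forces of up to about 12 N suggested the axis lay about 2 mm from where I had measured it. I eased the grip position to relieve this.

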